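# Put the stray jar back in the rack's empty place

### The arm

A 6-joint arm with a two-finger parallel gripper is mounted at the origin on a cart in front of the work surface, level with it; the furniture and walls round the work are solid. World frame = base frame: x ahead of the robot, y to its left, z up, the work surface at z = 0. Lengths are in m, angles in rad, forces in N, time in s.
With the tool pointing down it reaches from about 0.25 to 0.725 m from the base axis. Payload 4 kg.
Tool frame: the origin (TCP) lies between the finger pads; the fingertips stand 17 mm ahead of it and the grasp point (between the pads) lies 2 mm behind it; z points along the fingers, x is the direction in which the jaws open and shut, and the axes are right-handed (so a half turn about z gives the same grasp; the last joint's range is limited). The gripper opens to 85 mm and grips with 20 to 120 N. Pads are 22 mm wide; open, the fingers measure 114 mm over their backs; the gripper's body (76 mm by 85 mm) begins 54 mm behind the grasp point. The pads swing forward as they close: fully open they stand 13 mm farther back than shut.
Start: joints at [-1.117, 0.241, 0.005, 1.335, 0, 1.571], TCP at [0.219, -0.449, 0.248] pointing down, gripper open.
Joint ranges: [-2.72, 2.72], [-1.05, 1.87], [-1.09, 1.28], [-1.99, 2.15], [-1.42, 1.44], [-3.14, 3.14]. Speed limits (rad/s): [2.79, 2.79, 3.14, 3.14, 3.14, 3.14].

### API

Orientations are given as a unit quaternion [x, y, z, w].
In Python, from workcell import telemetry, cams, workorder gives the robot as it stands. The module is installed in compiled form; this text tells all that it offers.
- The arm moves only by the tool apply_moves, never from a script. Its argument "moves" is a list that holds one entry, the list of rows, each a list of 4 numbers: the shift along the tool's x, y, z in mm, then the turn about the tool's z in degrees. A call has exactly 10 rows; each row shifts and turns the pose as measured when the row begins, along the tool's axes as they then stand; what a row does not reach is not made up. A row lasts 1/10 s, in which the tool goes at most 50 mm and 8.59 degrees, less where a joint would pass 70% of its speed; a pose out of reach is approached as far as the arm can. A call with a gripper value outside its range is refused whole. "hand" is the gripper's target within -1 to 1 (fully open at 1, half-way at 0, shut at -1), set as the call begins (left out, the last holds). The fingers move at their own pace and stop on an object; the grip force is fixed at half the most. Time passes only in rows, so rows that do not move let the fingers close, or fill a call up. It gives the time, the measured TCP pose, the force and the opening at its end, in the units of the state.
- telemetry.get_obs(): the state, without advancing time (a new reading comes with each control period).
- cams.camera(name): name is "scene" or "top" or "wrist"; returns a dict with "color" (420x560x3 uint8, red, green, blue), "fovy" (degrees; the focal length in pixels is half the picture's height over the tangent of half this angle, whatever the lens; pixels are square), "cx", "cy" (the principal point, pixels), "camera_from_world" (4x4, takes a point from world to camera coordinates). Camera axes: x right, y down, z forward; pixel columns grow to the right and rows downward; lengths in m; the calibration is good to about 2 mm. A picture is of the moment at which its call begins. There is no depth.
- workorder.job_done(): hands the job in, once; it reports no verdict.
The state is a dict: "clock": time; "joint_pos": joint angles; "joint_vel": joint speeds; "tau": joint torques, N m; "eef_pos": TCP position; "tool_rot": TCP orientation; "ft_force": force on the tool from outside, world axes, zero at the start; "ft_torque": the same for the moment, N m; "grip_width": finger opening in m.
Only numpy, scipy, OpenCV 4.12 (cv2) and the standard library are available. Lean on these libraries where they do the work, as an engineer would, in place of code of your own. Each camera call takes 0.05 s, during which the arm holds its last target. There are 200 camera calls.

### The job

One of the three small lidded glass jars that belong in the wooden jar rack has been left out on the bench. Put it back in the one empty hole of the rack, standing upright on the bench like the others, and leave the two jars that are already in the rack where they are.

Things in the scene. Friction and masses are not known exactly. Their poses are not given: they have to be found in the camera images.
- black_lid_jar: small lidded glass jar with pale grey contents and a black lid, round, 61 mm across and 74 mm tall, about 0.11 kg (varies); lid fixed on; origin at the centre of its underside, z up. Stands either in a rack hole or out on the bench at the start.
- grey_lid_jar: small lidded glass jar with blue contents and a grey lid, round, 49 mm across and 57 mm tall, about 0.11 kg (varies); lid fixed on; origin at the centre of its underside, z up. Stands either in a rack hole or out on the bench at the start.
- red_lid_jar: small lidded glass jar with white contents and a red lid, round, 53 mm across and 64 mm tall, about 0.11 kg (varies); lid fixed on; origin at the centre of its underside, z up. Stands either in a rack hole or out on the bench at the start.
- jar_rack: low wooden rack, fixed to the bench: a board 104 mm (its x) by 296 mm (its y) and 12 mm thick with three round holes in a row along its y, 95 mm apart; origin at the centre of its underside, on the bench (z = 0). Two holes hold a jar each, one is empty; which one differs. (Two similar jars far off at the left end of the bench, out of reach, have nothing to do with it.)
- jar_rack_hole0 (a point): centre of the +y end (0.095 m along the rack's y) hole of the jar rack, at the level of the rack's top face (12 mm above the bench). The hole is round, 84 mm in diameter, and goes right through, so a jar in it stands on the bench. It may be empty or occupied at the start.
- jar_rack_hole1 (a point): centre of the middle hole of the jar rack, at the level of the rack's top face (12 mm above the bench). The hole is round, 84 mm in diameter, and goes right through, so a jar in it stands on the bench. It may be empty or occupied at the start.
- jar_rack_hole2 (a point): centre of the -y end (-0.095 m along the rack's y) hole of the jar rack, at the level of the rack's top face (12 mm above the bench). The hole is round, 84 mm in diameter, and goes right through, so a jar in it stands on the bench. It may be empty or occupied at the start.
Things that resemble listed ones, but are neither listed nor needed, are in the scene too. What is shaped like the black_lid_jar but green or turquoise is not meant.

How it is judged:
By the outcome, as a careful person would: the job done as asked, in the order asked, and still so for the second after the job is handed in, with the robot touching nothing.
It also fails if it takes over 29 s, if anything falls off the work surface, if the arm or the gripper's body presses on something with over 40 N, if the wrist force passes 120 N, or if a joint passes its speed limit or range.

## Working session

There is one attempt and no reset: what is moved stays moved. The work goes in short steps, Python scripts to look and compute and a tool call to move; the robot and the scene stay as the last step left them, time stands still between calls to the robot, and variables do not carry over. Pictures are saved under pics/ and viewed, about 8 in all and at most 12, crops included, and the job is handed in when it is done.

Besides the shell and the picture viewer there is one more tool, called after "Request:" in YAML: its name, and indented under it one key for each argument. apply_moves: Moves the arm, as the interface text tells. Its arguments: {"type":"object","properties":{"moves":{"type":"array"},"hand":{"type":"number"}},"required":["moves"]}

```bash
mkdir -p pics; cat > h.py <<'E'
import numpy as np, cv2
from workcell import telemetry, cams, workorder
def ray(c,u,v,z):
    f=c["color"].shape[0]/2/np.tan(np.radians(c["fovy"])/2)
    T=np.array(c["camera_from_world"]);R=T[:3,:3];o=-R.T@T[:3,3]
    d=R.T@np.array([(u-c["cx"])/f,(v-c["cy"])/f,1]);return o+d*(z-o[2])/d[2]
def proj(c,p):
    f=c["color"].shape[0]/2/np.tan(np.radians(c["fovy"])/2)
    T=np.array(c["camera_from_world"]);q=T[:3,:3]@np.array(p)+T[:3,3]
    return f*q[0]/q[2]+c["cx"],f*q[1]/q[2]+c["cy"]
E
python3 - <<'E'
from h import *
import pickle
d={}
for n in("scene","top","wrist"):
    c=cams.camera(n);d[n]=c;cv2.imwrite(f"pics/{n}0.png",c["color"][:,:,::-1])
    T=np.array(c["camera_from_world"]);print(n,c["fovy"],c["cx"],c["cy"],-T[:3,:3].T@T[:3,3])
pickle.dump(d,open("c0.pkl","wb"))
print(telemetry.get_obs())
E
```

```text
scene 45.482751938882025 290.8631349402656 212.3154443335658 [-0.01764132  0.719444    0.66807605]
top 42.25977317708723 287.64660376397563 208.10814608632134 [0.33218937 0.00858885 1.31284323]
wrist 59.8567243741372 277.5668919956261 206.96590989560386 [ 0.29030937 -0.41457383  0.37382818]
{'clock': 0.15, 'joint_pos': array([-1.11699491e+00,  2.41221702e-01,  4.01292536e-03,  1.33520680e+00,
        3.34943383e-05,  1.57078066e+00]), 'joint_vel': array([ 6.52102501e-04, -2.04934092e-03,  2.49244354e-03, -6.00102553e-04,
        3.59905066e-04, -3.75283726e-05]), 'tau': array([-4.83503720e-05, -3.72635365e+01,  2.52638787e+01,  1.23764362e-02,
       -1.55643801e-05, -2.12707249e-06]), 'eef_pos': array([ 0.2189977 , -0.44897191,  0.24761863]), 'tool_rot': array([ 8.48056150e-01, -5.29905756e-01, -6.77727794e-04, -4.43239153e-04]), 'ft_force': array([0.13308109, 1.40535402, 0.07364628]), 'ft_torque': array([ 0.00623821,  0.0060452 , -0.01848441]), 'grip_width': 0.08522895822362704}
```

View pics/top0.png

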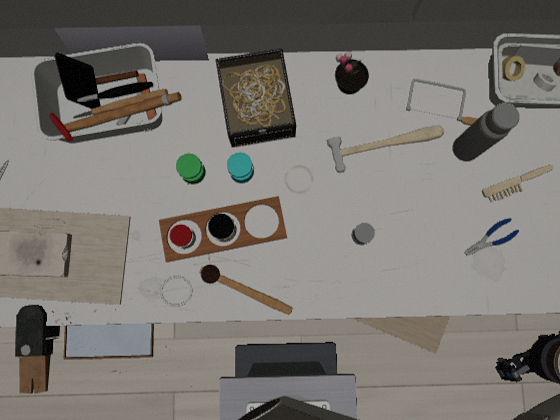

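View pics/scene0.png

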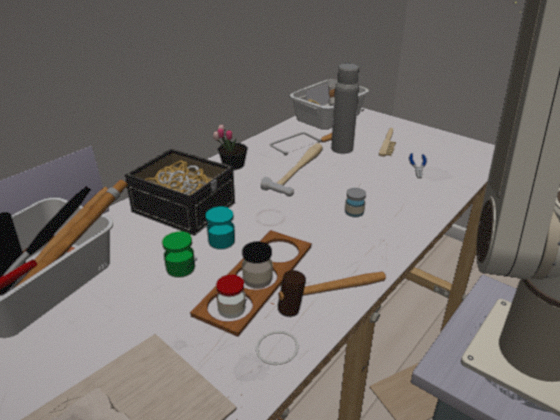

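The top view shows the grey-lid jar out at (363,233). Red and black are in the rack, and the empty hole is at (262,222), the right end. A green and a turquoise decoy stand behind the rack.

```bash
python3 - <<'E'
from h import *
import pickle
d=pickle.load(open("c0.pkl","rb"));c=d["top"]
print("lid",ray(c,363,233,.057))
print("hole",ray(c,262,222,.006), "black",ray(c,220.5,225,.074),"red",ray(c,180,235,.064))
q=[ray(c,*p,.012) for p in((160,220),(278,197),(287,236),(166,261))]
print(q,np.mean(q,0),[np.linalg.norm(q[i]-q[i-1]) for i in range(4)])
s=d["scene"];print(ray(s,356,194,.057),ray(s,280,250,.012))
from scipy.spatial.transform import Rotation as R
print(R.from_quat(telemetry.get_obs()["tool_rot"]).as_matrix().round(3))
a=cv2.resize(c["color"][180:280,140:400],None,fx=3,fy=3,interpolation=cv2.INTER_CUBIC)
cv2.imwrite("pics/crop.png",a[:,:,::-1])
E
```

```text
lid [ 0.47466339 -0.18281607  0.057     ]
hole [0.51295525 0.05344932 0.006     ] black [0.49878946 0.14644067 0.074     ] red [0.47903434 0.24090132 0.064     ]
[array([0.52264375, 0.29897603, 0.012     ]), array([0.57261651, 0.01330452, 0.012     ]), array([ 0.476762  , -0.00628901,  0.012     ]), array([0.42362665, 0.28338649, 0.012     ])] [0.49891223 0.14734451 0.012     ] [np.float64(0.10023682706773965), np.float64(0.2900094636297395), np.float64(0.09783657060492146), np.float64(0.29450850615228563)]
[ 0.47084491 -0.17483379  0.057     ] [0.51098942 0.05927599 0.012     ]
[[ 0.438 -0.899 -0.001]
 [-0.899 -0.438  0.001]
 [-0.002 -0.    -1.   ]]
```

View pics/crop.png

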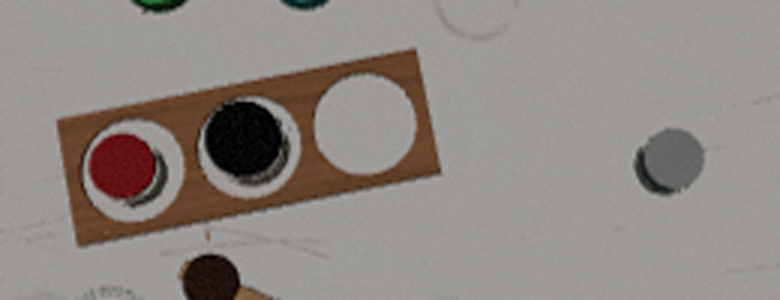

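```bash
cat >> h.py <<'E'
from scipy.spatial.transform import Rotation as Rt
def rows(target,yaw,n=10):
    o=telemetry.get_obs();p=np.array(o["eef_pos"]);M=Rt.from_quat(o["tool_rot"]).as_matrix()
    y0=np.degrees(np.arctan2(M[1,0],M[0,0]));dy=(yaw-y0+180)%360-180
    dw=(np.array(target)-p)/n
    print("yaw",y0,"pos",p,"F",o["ft_force"],"grip",o["grip_width"],"t",o["clock"])
    for i in range(n):
        print((M.T@dw*1000).round(1).tolist()+[round(-dy/n,2)])
        M=M@Rt.from_euler("z",-dy/n,degrees=True).as_matrix()
E
python3 - <<'E'
from h import *
rows([.473,-.18,.2],9)
E
```

```text
yaw -63.99819668215217 pos [ 0.2189977  -0.44897191  0.24761863] F [0.13308109 1.40535402 0.07364628] grip 0.08522895822362704 t 0.15
[-13.0, -34.6, 4.8, np.float64(-7.3)]
[-8.5, -36.0, 4.8, np.float64(-7.3)]
[-3.9, -36.8, 4.8, np.float64(-7.3)]
[0.8, -37.0, 4.8, np.float64(-7.3)]
[5.5, -36.6, 4.8, np.float64(-7.3)]
[10.1, -35.6, 4.8, np.float64(-7.3)]
[14.6, -34.0, 4.8, np.float64(-7.3)]
[18.8, -31.9, 4.8, np.float64(-7.3)]
[22.7, -29.2, 4.8, np.float64(-7.3)]
[26.2, -26.1, 4.8, np.float64(-7.3)]
```

Request:
apply_moves:
  moves:
    - [[-13, -35, 5, -7.3], [-8.5, -36, 5, -7.3], [-4, -37, 5, -7.3], [1, -37, 5, -7.3], [5.5, -37, 5, -7.3], [10, -36, 5, -7.3], [14.5, -34, 5, -7.3], [19, -32, 5, -7.3], [23, -29, 5, -7.3], [26, -26, 5, -7.3]]
  hand: 1

```text
clock: 1.15
eef_pos: [0.4743, -0.1681, 0.1932]
tool_rot: [0.995, 0.099, -0.002, -0.001]
ft_force: [-0.2, -1.4, 0.1]
grip_width: 0.0855
```

```bash
python3 - <<'E'
from h import *
c=cams.camera("wrist");cv2.imwrite("pics/w1.png",c["color"][:,:,::-1])
import pickle;pickle.dump(c,open("w1.pkl","wb"))
print(proj(c,[.473,-.18,.057]),np.array(c["camera_from_world"]).round(3))
rows([.473,-.18,.12],9)
E
```

```text
(np.float64(272.20030196076345), np.float64(214.20241403123018)) [[ 0.981  0.195 -0.003 -0.433]
 [ 0.187 -0.934  0.304 -0.268]
 [ 0.057 -0.299 -0.953  0.251]
 [ 0.     0.     0.     1.   ]]
yaw 11.823625799469207 pos [ 0.47745406 -0.16398     0.19224538] F [ 3.11279914  1.58779768 -0.07200022] grip 0.08547061874836728 t 1.2
[-0.8, 1.5, 7.2, np.float64(0.28)]
[-0.8, 1.5, 7.2, np.float64(0.28)]
[-0.7, 1.5, 7.2, np.float64(0.28)]
[-0.7, 1.5, 7.2, np.float64(0.28)]
[-0.7, 1.5, 7.2, np.float64(0.28)]
[-0.7, 1.5, 7.2, np.float64(0.28)]
[-0.7, 1.5, 7.2, np.float64(0.28)]
[-0.7, 1.5, 7.2, np.float64(0.28)]
[-0.7, 1.5, 7.2, np.float64(0.28)]
[-0.7, 1.5, 7.2, np.float64(0.28)]
```

View pics/w1.png

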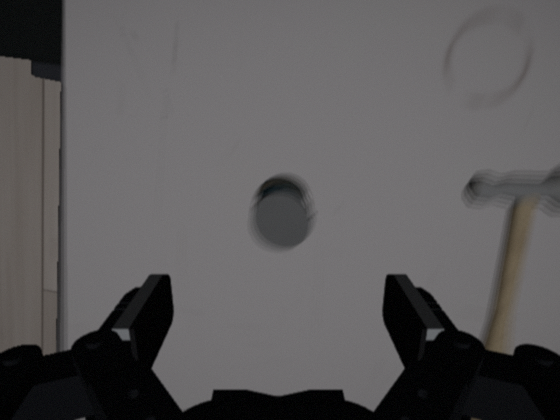

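The jar lid shows at about (282,218), but blurred because the arm was still settling. I'll take a still picture.

```bash
python3 - <<'E'
from h import *
c=cams.camera("wrist")
for i in range(2): c=cams.camera("wrist")
a=c["color"][140:280,200:380]
cv2.imwrite("pics/w2.png",cv2.resize(a,None,fx=4,fy=4,interpolation=cv2.INTER_CUBIC)[:,:,::-1])
import pickle;pickle.dump(c,open("w2.pkl","wb"))
print(proj(c,[.473,-.18,.057]))
rows([.473,-.18,.12],10)
E
```

```text
(np.float64(272.4913760483766), np.float64(215.06104257596056))
yaw 11.054037029423348 pos [ 0.47349482 -0.16873608  0.1930512 ] F [0.0011493  0.56700403 0.01961537] grip 0.08560196723547844 t 1.35
[-0.2, 1.1, 7.3, np.float64(0.11)]
[-0.2, 1.1, 7.3, np.float64(0.11)]
[-0.2, 1.1, 7.3, np.float64(0.11)]
[-0.2, 1.1, 7.3, np.float64(0.11)]
[-0.2, 1.1, 7.3, np.float64(0.11)]
[-0.2, 1.1, 7.3, np.float64(0.11)]
[-0.2, 1.1, 7.3, np.float64(0.11)]
[-0.2, 1.1, 7.3, np.float64(0.11)]
[-0.2, 1.1, 7.3, np.float64(0.11)]
[-0.2, 1.1, 7.3, np.float64(0.11)]
```

View pics/w2.png

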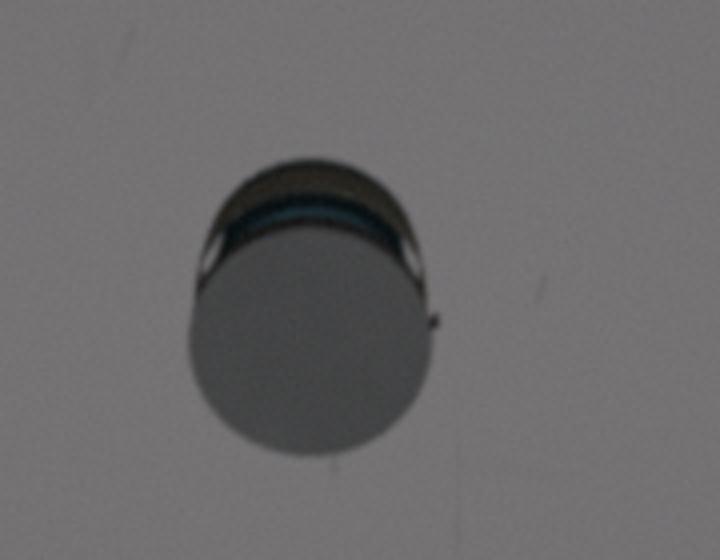

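The lid centre is at crop (312,340), which is full-picture (278,225). It measures about 60 px across.

```bash
python3 - <<'E'
from h import *
import pickle;c=pickle.load(open("w2.pkl","rb"))
t=ray(c,278,225,.057);print(t,np.linalg.norm(ray(c,247.5,225,.057)-ray(c,308,225,.057)))
rows([t[0],t[1],.035],10)
E
```

```text
[ 0.47866431 -0.18708666  0.057     ] 0.046382010526497514
yaw 11.054037029423348 pos [ 0.47349482 -0.16873608  0.1930512 ] F [0.0011493  0.56700403 0.01961537] grip 0.08560196723547844 t 1.35
[0.2, 1.9, 15.8, np.float64(0.11)]
[0.2, 1.9, 15.8, np.float64(0.11)]
[0.2, 1.9, 15.8, np.float64(0.11)]
[0.2, 1.9, 15.8, np.float64(0.11)]
[0.2, 1.9, 15.8, np.float64(0.11)]
[0.2, 1.9, 15.8, np.float64(0.11)]
[0.3, 1.9, 15.8, np.float64(0.11)]
[0.3, 1.9, 15.8, np.float64(0.11)]
[0.3, 1.9, 15.8, np.float64(0.11)]
[0.3, 1.9, 15.8, np.float64(0.11)]
```

Request:
apply_moves:
  moves:
    - [[1, 6, 10, 0], [1, 6, 10, 0], [1, 5, 15, 0], [0, 0, 25, 0], [0, 0, 25, 0], [0, 0, 25, 0], [0, 0, 20, 0], [0, 0, 15, 0], [0, 0, 10, 0], [0, 0, 0, 0]]

```text
clock: 2.35
eef_pos: [0.4714, -0.1995, 0.0273]
tool_rot: [0.997, 0.083, -0.004, -0.0]
ft_force: [-0.2, 0.5, -0.2]
grip_width: 0.0854
```

```bash
python3 - <<'E'
from h import *
rows([.477,-.186,.035],10)
E
```

```text
yaw 9.47477974330469 pos [ 0.4713874  -0.19952963  0.02726584] F [-0.23636108  0.53628949 -0.21278803] grip 0.08536776186565047 t 2.35
[0.8, -1.2, -0.8, np.float64(-0.05)]
[0.8, -1.2, -0.8, np.float64(-0.05)]
[0.8, -1.2, -0.8, np.float64(-0.05)]
[0.8, -1.2, -0.8, np.float64(-0.05)]
[0.8, -1.2, -0.8, np.float64(-0.05)]
[0.8, -1.2, -0.8, np.float64(-0.05)]
[0.8, -1.2, -0.8, np.float64(-0.05)]
[0.8, -1.2, -0.8, np.float64(-0.05)]
[0.8, -1.2, -0.8, np.float64(-0.05)]
[0.8, -1.2, -0.8, np.float64(-0.05)]
```

It overshot sideways by about 13 mm with no contact. I'll correct that before closing.

Request:
apply_moves:
  moves:
    - [[3, -5, -3, 0], [2, -4, -3, 0], [1, -2, -1, 0], [0, 0, 0, 0], [0, 0, 0, 0], [0, 0, 0, 0], [0, 0, 0, 0], [0, 0, 0, 0], [0, 0, 0, 0], [0, 0, 0, 0]]

```text
clock: 3.35
eef_pos: [0.4784, -0.1883, 0.0385]
tool_rot: [0.997, 0.082, -0.0, 0.001]
ft_force: [-0.8, -0.2, -0.3]
grip_width: 0.0852
```

Request:
apply_moves:
  moves:
    - [[0, -1, 3, 0], [0, 0, 0, 0], [0, 0, 0, 0], [0, 0, 0, 0], [0, 0, 0, 0], [0, 0, 0, 0], [0, 0, 0, 0], [0, 0, 0, 0], [0, 0, 0, 0], [0, 0, 0, 0]]
  hand: -1

```text
clock: 4.35
eef_pos: [0.4784, -0.1875, 0.0354]
tool_rot: [0.997, 0.082, -0.0, 0.002]
ft_force: [1.0, 0.2, 0.9]
grip_width: 0.0461
```

Request:
apply_moves:
  moves:
    - [[0, 0, -5, 0], [0, 0, -10, 0], [0, 0, -15, 0], [0, 0, -20, 0], [0, 0, -20, 0], [0, 0, -20, 0], [0, 0, -10, 0], [0, 0, -5, 0], [0, 0, 0, 0], [0, 0, 0, 0]]

```text
clock: 5.35
eef_pos: [0.4766, -0.1864, 0.1464]
tool_rot: [0.997, 0.082, -0.002, 0.001]
ft_force: [-1.0, 1.1, -1.6]
grip_width: 0.0455
```

```bash
python3 - <<'E'
from h import *
c=cams.camera("top")
q=[ray(c,140+u/3,180+v/3,.012) for u,v in((57,119),(416,49),(440,173),(77,246))]
print("rack",np.mean(q,0))
h=ray(c,140+365/3,180+124/3,.010);print("hole",h)
m=np.mean(q,0)
for a in (9.9,):
    y=np.array([-np.sin(np.radians(a)),np.cos(np.radians(a))]);print("hole from rack",m[:2]-.095*y)
w=cams.camera("wrist");cv2.imwrite("pics/w3.png",w["color"][:,:,::-1])
rows([h[0],h[1],.16],9.9)
E
```

```text
rack [0.49794096 0.14794995 0.012     ]
hole [0.5140475  0.05409052 0.01      ]
hole from rack [0.51427423 0.05436456]
yaw 9.390862257231566 pos [ 0.47636884 -0.18633046  0.14599713] F [ 0.48990521 -0.09562553 -1.3524117 ] grip 0.04590331375939572 t 5.45
[7.6, -23.1, -1.5, np.float64(-0.05)]
[7.7, -23.1, -1.5, np.float64(-0.05)]
[7.7, -23.1, -1.5, np.float64(-0.05)]
[7.7, -23.1, -1.5, np.float64(-0.05)]
[7.7, -23.1, -1.5, np.float64(-0.05)]
[7.7, -23.1, -1.5, np.float64(-0.05)]
[7.8, -23.1, -1.5, np.float64(-0.05)]
[7.8, -23.1, -1.5, np.float64(-0.05)]
[7.8, -23.0, -1.5, np.float64(-0.05)]
[7.8, -23.0, -1.5, np.float64(-0.05)]
```

View pics/w3.png

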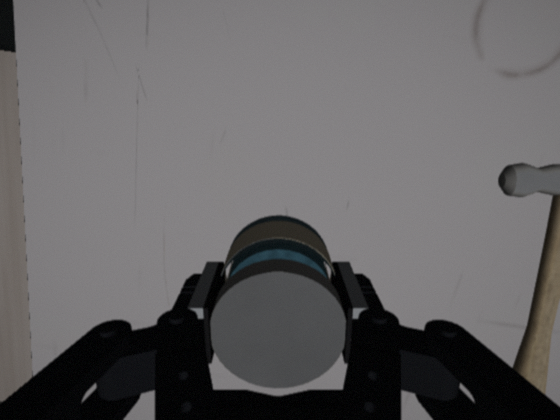

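The jar is held upright between the pads, with the lid centre at about (278,330). Next I carry it over the hole, slowing down before arrival.

Request:
apply_moves:
  moves:
    - [[5, -15, 0, 0], [9, -27, 0, 0], [10, -30, 0, 0], [10, -30, 0, 0], [10, -30, 0, 0], [10, -30, 0, 0], [10, -30, 0, 0], [7, -20, 0, 0], [3, -10, 0, 0], [0, 0, 0, 0]]

```text
clock: 6.45
eef_pos: [0.51, 0.0523, 0.1358]
tool_rot: [0.997, 0.08, -0.011, -0.0]
ft_force: [-1.0, -1.0, -1.1]
grip_width: 0.0456
```

```bash
python3 - <<'E'
from h import *
for i in range(3): w=cams.camera("wrist")
cv2.imwrite("pics/w4.png",w["color"][:,:,::-1])
z=telemetry.get_obs()["eef_pos"][2]
print("lid c",ray(w,278,330,z+.022),"hole px",proj(w,[.514,.054,.012]))
import pickle;pickle.dump(w,open("w4.pkl","wb"))
rows([.514,.054,.15],9.9)
E
```

```text
lid c [0.5109572  0.05259312 0.158163  ] hole px (np.float64(286.5207149407276), np.float64(201.4877776065923))
yaw 8.985361894795037 pos [0.5099111  0.05043375 0.136163  ] F [-0.64468001 -0.69216375 -1.57417574] grip 0.04565185995546654 t 6.6
[0.4, -0.3, -1.4, np.float64(-0.09)]
[0.4, -0.3, -1.4, np.float64(-0.09)]
[0.4, -0.3, -1.4, np.float64(-0.09)]
[0.4, -0.3, -1.4, np.float64(-0.09)]
[0.4, -0.3, -1.4, np.float64(-0.09)]
[0.4, -0.3, -1.4, np.float64(-0.09)]
[0.4, -0.3, -1.4, np.float64(-0.09)]
[0.4, -0.3, -1.4, np.float64(-0.09)]
[0.4, -0.3, -1.4, np.float64(-0.09)]
[0.4, -0.3, -1.4, np.float64(-0.09)]
```

View pics/w4.png

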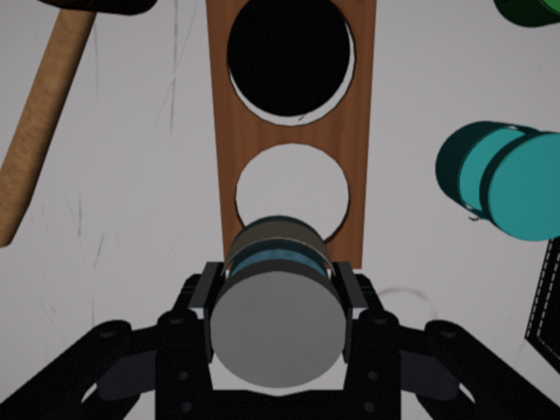

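The hole appears centred at about (293,197), a few millimetres forward and right of the prediction, well inside the 17 mm slack. I shift and descend, stopping a little high.

Request:
apply_moves:
  moves:
    - [[3, -2, 0, 0], [3, -2, 4, 0], [1, 0, 8, 0], [0, 0, 14, 0], [0, 0, 16, 0], [0, 0, 16, 0], [0, 0, 12, 0], [0, 0, 7, 0], [0, 0, 2, 0], [0, 0, 0, 0]]

```text
clock: 7.6
eef_pos: [0.5153, 0.0501, 0.0513]
tool_rot: [0.997, 0.074, -0.011, 0.0]
ft_force: [-0.1, -0.2, -0.9]
grip_width: 0.0453
```

Request:
apply_moves:
  moves:
    - [[2, -3, 0, 0], [1, -2, 0, 0], [0, 0, 0, 0], [0, 0, 3, 0], [0, 0, 4, 0], [0, 0, 4, 0], [0, 0, 2, 0], [0, 0, 0, 0], [0, 0, 0, 0], [0, 0, 0, 0]]

```text
clock: 8.6
eef_pos: [0.5191, 0.0562, 0.0391]
tool_rot: [0.997, 0.074, -0.009, 0.0]
ft_force: [0.1, -0.1, -1.3]
grip_width: 0.0456
```

Request:
apply_moves:
  moves:
    - [[0, 0, 2, 0], [0, 0, 1.5, 0], [0, 0, 0, 0], [0, 0, 0, 0], [0, 0, 0, 0], [0, 0, 0, 0], [0, 0, 0, 0], [0, 0, 0, 0], [0, 0, 0, 0], [0, 0, 0, 0]]

```text
clock: 9.6
eef_pos: [0.5195, 0.0562, 0.0358]
tool_rot: [0.997, 0.074, -0.008, 0.0]
ft_force: [-1.0, 0.3, -1.8]
grip_width: 0.0456
```

```bash
python3 - <<'E'
from h import *
t=cams.camera("top")["color"][160:290,140:400]; s=cams.camera("scene")["color"][200:350,180:400]
cv2.imwrite("pics/p5.png",np.vstack([cv2.resize(t,(600,300)),cv2.resize(s,(600,300*150*260//(130*220)//1*1 if 0 else 290))])[:,:,::-1])
o=telemetry.get_obs();print(o["eef_pos"],o["ft_force"])
E
```

```text
[0.51947076 0.05619336 0.03574483] [ 0.30746689 -0.34817776 -1.42994216]
```

View pics/p5.png

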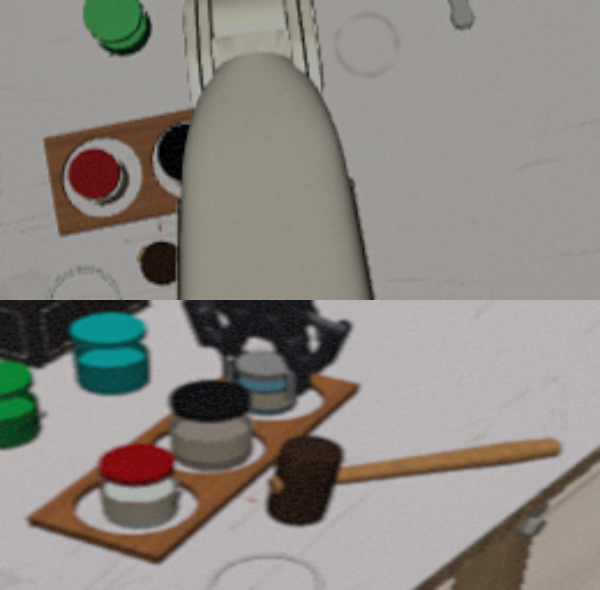

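The scene view shows the jar inside the end hole, down at about bench level. I release it now.

Request:
apply_moves:
  moves:
    - [[0, 0, 0.5, 0], [0, 0, 0, 0], [0, 0, 0, 0], [0, 0, 0, 0], [0, 0, 0, 0], [0, 0, 0, 0], [0, 0, 0, 0], [0, 0, 0, 0], [0, 0, 0, 0], [0, 0, 0, 0]]
  hand: 1

```text
clock: 10.7
eef_pos: [0.5202, 0.0563, 0.0359]
tool_rot: [0.997, 0.074, -0.007, 0.0]
ft_force: [0.6, -0.8, 0.4]
grip_width: 0.0856
```

Request:
apply_moves:
  moves:
    - [[0, 0, -4, 0], [0, 0, -8, 0], [0, 0, -15, 0], [0, 0, -25, 0], [0, 0, -30, 0], [0, 0, -30, 0], [0, 10, -20, 0], [0, 20, -5, 0], [0, 20, 0, 0], [0, 20, 0, 0]]

```text
clock: 11.7
eef_pos: [0.5332, -0.0123, 0.1851]
tool_rot: [0.997, 0.077, -0.005, 0.0]
ft_force: [-0.4, -0.2, -0.3]
grip_width: 0.0854
```

Request:
apply_moves:
  moves:
    - [[0, 20, 0, 0], [0, 30, 0, 0], [0, 30, 0, 0], [0, 30, 0, 0], [0, 20, 0, 0], [0, 10, 0, 0], [0, 0, 0, 0], [0, 0, 0, 0], [0, 0, 0, 0], [0, 0, 0, 0]]

```text
clock: 12.7
eef_pos: [0.5557, -0.1557, 0.192]
tool_rot: [0.997, 0.077, -0.001, 0.001]
ft_force: [0.0, 0.0, 0.2]
grip_width: 0.0854
```

```bash
python3 - <<'E'
from h import *
t=cams.camera("top")["color"][160:290,140:400]; s=cams.camera("scene")["color"][200:350,180:400]
cv2.imwrite("pics/p6.png",np.vstack([cv2.resize(t,(600,300)),cv2.resize(s,(600,290))])[:,:,::-1])
o=telemetry.get_obs();print(o["eef_pos"],o["ft_force"],o["clock"])
E
```

```text
[ 0.55572234 -0.15572773  0.19201207] [ 0.77429234 -0.59854236 -0.16299152] 12.8
```

View pics/p6.png

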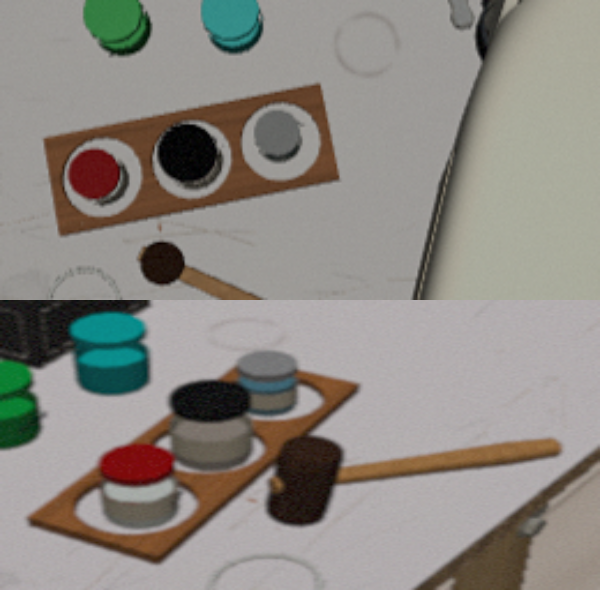

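The grey-lid jar stands upright inside its hole, at (278,135) in the top half of the picture. The red and black jars haven't moved, and the arm is clear.

```bash
python3 -c "
from workcell import workorder
print(workorder.job_done())"
```

```text
the job is handed in; nothing more can be done
None
```

The grey-lid jar is back in the empty end hole of the rack (jar_rack_hole2), and I handed the job in at about 12.8 s of the 29 s allowed.

- **Last checks:** the top and scene pictures show the jar upright inside the hole on the bench. The red and black jars are where they were, and the gripper is open and well clear. The wrist force readings stayed within about 3 N at every check.
- **Disagreements:** the wrist and top cameras differed by 3–5 mm on the jar and hole positions, well inside the 17 mm clearance, so I aimed between them. The grip closed to 46 mm instead of the stated 49 mm, but the hold stayed firm. I corrected a 13 mm sideways overshoot before grasping, and nothing was touched.

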